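# Click-test the latching switch boxes

### The arm

A 6-joint arm with a two-finger parallel gripper is mounted at the origin on the work surface. World frame = base frame: x ahead of the robot, y to its left, z up, the work surface at z = 0. Lengths are in m, angles in degrees, forces in N, time in s.
With the tool pointing down it reaches from about 0.25 to 0.725 m from the base axis. Payload 9.7 kg.
Tool frame: the origin (TCP) lies at the very end of the fingers, on their centre line; the grasp point (between the pads) lies 19 mm behind it (arm.grip_point_offset is the distance from the TCP to the grasp point, in m); z points along the fingers, y is the direction in which the jaws open and shut (so a half turn about z gives the same grasp; the last joint's range is limited). The gripper opens to 85 mm and grips with 20 to 120 N. Pads are 22 mm wide; open, the fingers measure 114 mm over their backs; the gripper's body (76 mm by 85 mm) begins 54 mm behind the grasp point. The pads swing forward as they close: fully open they stand 13 mm farther back than shut.
Start: joints at [76.49, 4.979, 10.078, 95.1, 0, 90], TCP at [0.128, 0.535, 0.231] pointing down, gripper open.
Joint ranges: [-179.16, 179.16], [-48.56, 103.87], [-65.8, 70.77], [-126.05, 130.52], [-82.76, 87.17], [-180, 180]. Speed limits (degrees/s): [127.2, 127.2, 147.25, 180, 180, 180].

### API

Orientations are given as a 3x3 rotation matrix whose columns are the frame's x, y, z axes.
In Python, from bench import arm, vision gives the robot as it stands.
- The arm moves only by the tool apply_moves, never from a script. Its argument "series" is a list that holds one entry, the list of rows, each a list of 7 numbers: the shift along the world's x, y, z in m, then the turn, a rotation vector about the world's x, y, z in rad, then the opening, from -1 (shut) to 1 (fully open). In form: [[[x, y, z, ax, ay, az, hand], ...]]. A call has 1 to 20 rows; each row is the pose to reach, as a shift and turn from the pose commanded when the call began; what a row does not reach only later rows make up. A row lasts 1/10 s, in which the tool goes at most 50 mm and 8.59 degrees, less where a joint would pass 70% of its speed; a pose out of reach is approached as far as the arm can. A call with a gripper value outside its range is refused whole. The fingers move at their own pace and stop on an object; the grip force is fixed at half the most. Time passes only in rows, so rows that repeat a pose let the fingers close. It gives the time, the measured TCP pose, the force and the opening at its end, in the units of the state.
- arm.get_state(): the state, without advancing time (a new reading comes with each control period).
- vision.capture(name): name is "scene" or "top" or "wrist"; returns a dict with "frame" (420x560x3 uint8, red, green, blue), "fx", "fy", "cx", "cy" (pixels), "k1" (the pictures are not rectified: a ray, as slopes to the right and down, at radius r is drawn at 1 + k1 r^2 times it, then the intrinsics apply), "T" (4x4, takes a point from camera to world coordinates); the wrist camera has in their place "tool_from_camera" (4x4, takes a point from camera to tool coordinates, whose origin is the TCP and whose axes are the flange's). Camera axes: x right, y down, z forward; pixel columns grow to the right and rows downward; lengths in m; the calibration is good to about 2 mm. A picture is of the moment at which its call begins: read the wrist's pose just before it. There is no depth.
- arm.hand_in(): hands the job in, once; it reports no verdict.
The state is a dict: "clock": time; "joints": joint angles; "dq": joint speeds; "tau": joint torques, N m; "position": TCP position; "eef_rot": TCP orientation; "contact_force": force on the tool from outside, world axes, zero at the start; "moment": the same for the moment, N m; "width": finger opening in m.
Only numpy, scipy, OpenCV 4.12 (cv2) and the standard library are available. Lean on these libraries where they do the work, as an engineer would, in place of code of your own. Each camera call takes 0.05 s, during which the arm holds its last target.

### The job

Test every spare switch box where it stands: press its black button fully down and let go; a sound one stays down. Any box whose button springs back is to be set upright in the shallow steel tray, put down gently and not dropped, lying wholly inside it; leave the sound ones latched where they stand and do not disturb the other things on the bench.

Things in the scene. Friction and masses are not known exactly. Their poses are not given: they have to be found in the camera images.
- switch_a_center (a point): Centre of the enclosure of a loose latching switch box (0.22 kg): a plain grey box 66 (its x) x 44 (its y) x 46 mm tall standing on the bench, this point 23 mm above its underside; z up. A black mushroom push button stands in the middle of its top; a blanked cable stub sticks out 7 mm at its +x end. It is gripped across the 44 mm faces. The three boxes look the same.
- button_a_top (a point): Centre of the flat top of the push button of switch box a: black round head 30 mm across, 10 mm thick, its top 69 mm above the underside of the box when out; pressed straight down, it moves with the button.
- button_a (a joint): How far the button of switch box a is pressed, in m: 0 out, 0.009 at the end stop. About 5 N brings it fully down (the resistance on the way stays under 4 N, a hard stop at the end). A sound one, let go, stays down where it was pressed to; pressing again does no harm. One whose latch has failed springs back to 0.
- switch_b_center (a point): Centre of the enclosure of a loose latching switch box (0.22 kg): a plain grey box 66 (its x) x 44 (its y) x 46 mm tall standing on the bench, this point 23 mm above its underside; z up. A black mushroom push button stands in the middle of its top; a blanked cable stub sticks out 7 mm at its +x end. It is gripped across the 44 mm faces. The three boxes look the same.
- button_b_top (a point): Centre of the flat top of the push button of switch box b: black round head 30 mm across, 10 mm thick, its top 69 mm above the underside of the box when out; pressed straight down, it moves with the button.
- button_b (a joint): How far the button of switch box b is pressed, in m: 0 out, 0.009 at the end stop. About 5 N brings it fully down (the resistance on the way stays under 4 N, a hard stop at the end). A sound one, let go, stays down where it was pressed to; pressing again does no harm. One whose latch has failed springs back to 0.
- switch_c_center (a point): Centre of the enclosure of a loose latching switch box (0.22 kg): a plain grey box 66 (its x) x 44 (its y) x 46 mm tall standing on the bench, this point 23 mm above its underside; z up. A black mushroom push button stands in the middle of its top; a blanked cable stub sticks out 7 mm at its +x end. It is gripped across the 44 mm faces. The three boxes look the same.
- button_c_top (a point): Centre of the flat top of the push button of switch box c: black round head 30 mm across, 10 mm thick, its top 69 mm above the underside of the box when out; pressed straight down, it moves with the button.
- button_c (a joint): How far the button of switch box c is pressed, in m: 0 out, 0.009 at the end stop. About 5 N brings it fully down (the resistance on the way stays under 4 N, a hard stop at the end). A sound one, let go, stays down where it was pressed to; pressing again does no harm. One whose latch has failed springs back to 0.
- tray_in (a point): Centre of the inner floor of the shallow open steel reject tray, 180 (its x) x 150 (its y) x 16 mm high outside, walls and floor 4 mm thick, fixed to the bench; this point 4 mm above the bench; axes along the tray's sides, z up.
- vblock: Bystander: dark steel V-block, 70 x 60 x 48 mm; origin at the centre of its underside.
- driver: Bystander: screwdriver lying flat on the bench; origin under its middle, along its x.
- tin: Bystander: small closed metal tin, 60 mm across, 55 mm tall; origin at the centre of its underside.
Not all that is in view belongs to the job. Of the things that look like the part that bears tray_in, the larger one is meant.

How it is judged (in metres and radians):
On the way, in this order (a step that is already met when the one before it is completed fails the run):
1. the box that fails to latch has had its button pressed down at least 7 mm where it stood (value of joint button_c above 0.007 m and distance of switch_c_center from where it was at the start of the episode below 0.05 m), for 0.02 s.
2. that box stands upright in the reject tray (x of switch_c_center in the frame of tray_in between -0.064 and 0.064 m and y of switch_c_center in the frame of tray_in between -0.05 and 0.05 m and z of switch_c_center in the frame of tray_in below 0.03 m and angle between switch_c_center's own z axis and vertical below 0.12 rad), for 0.2 s.
At the end, for the whole second after the job is handed in: The failed box stands upright (within 0.12 rad) on the tray's floor, its centre within 64 mm (tray x) and 50 mm (tray y) of the tray's centre; both sound boxes have their buttons latched (pressed more than 6 mm), are upright and within 50 mm of where they stood; all three at rest (all of step 2 and value of joint each of button_a, button_b above 0.006 m and distance of each of switch_a_center, switch_b_center from where it was at the start of the episode below 0.05 m and angle between each of switch_a_center, switch_b_center's own z axis and vertical below 0.12 rad and linear speed of each of switch_a, switch_b, switch_c below 0.02 m/s); the robot touches nothing.
It fails at once if a bystander (V-block, screwdriver or tin) moved more than 30 mm (distance of any of vblock, driver, tin from where it was at the start of the episode above 0.03 m).
It fails at once if the failed box dropped into the tray: loose and moving more than 15 mm above its resting height (horizontal distance between switch_c_center and tray_in below 0.1 m and z of switch_c_center in the frame of tray_in above 0.038 m and linear speed of switch_c above 0.15 m/s and contact force between the fingers and switch_c below 0.1 N).
It also fails if it takes over 51 s, if anything falls off the work surface, if the arm or the gripper's body presses on something with over 40 N, if the wrist force passes 120 N, or if a joint passes its speed limit or range.

## Working session

There is one attempt and no reset: what is moved stays moved. The work goes in short steps, Python scripts to look and compute and a tool call to move; the robot and the scene stay as the last step left them, time stands still between calls to the robot, and variables do not carry over. Pictures are saved under pics/ and viewed, and the job is handed in when it is done.

Besides the shell and the picture viewer there is one more tool, called as name(argument=value, ...), one argument or row to a line, values as JSON. apply_moves: Moves the arm, as the interface text tells. Its arguments: {"type":"object","properties":{"series":{"type":"array"}},"required":["series"]}

```bash
mkdir -p pics; ls; python3 - <<'E'
from bench import arm, vision
import cv2
s=arm.get_state()
for k in s: print(k,s[k])
print(arm.grip_point_offset)
for n in ("scene","top","wrist"):
    c=vision.capture(n)
    cv2.imwrite(f"pics/{n}0.png",c["frame"][:,:,::-1])
    print(n,{k:v for k,v in c.items() if k!="frame"})
E
```

```text
pics
clock 0.0
joints [ 7.64896312e+01  5.01115729e+00  1.00331259e+01  9.51002115e+01
 -6.84126331e-04  9.00012342e+01]
dq [-0.00338992  0.02010586 -0.01506302 -0.04013361  0.08941263  0.02732508]
tau [-4.33082814e-04 -5.20390999e+01  4.64798570e+01  1.65965891e-02
 -1.21334720e-04 -5.36212610e-06]
position [0.12843843 0.53454382 0.23057063]
eef_rot [[-9.72322629e-01  2.33642058e-01 -3.07422517e-04]
 [ 2.33642260e-01  9.72321718e-01 -1.33059628e-03]
 [-1.19696629e-05 -1.36559576e-03 -9.99999068e-01]]
contact_force [-0.56311141 -0.18817358 -1.00925454]
moment [ 0.01873869  0.00355165 -0.00164581]
width 0.08514757147823579
0.0187
scene {'fx': 519.9439584855403, 'fy': 519.9439584855403, 'cx': 270.4046124011916, 'cy': 208.0636884780964, 'k1': 0.06869503403002594, 'T': array([[-0.65064456,  0.62664381, -0.42892796,  1.08511975],
       [ 0.7593499 ,  0.53166298, -0.37512959,  0.44166871],
       [-0.00702752, -0.56978243, -0.82176554,  0.99522059],
       [ 0.        ,  0.        ,  0.        ,  1.        ]])}
top {'fx': 474.422870233638, 'fy': 474.422870233638, 'cx': 279.69675089968155, 'cy': 211.6395423042662, 'k1': -0.08133866521972244, 'T': array([[-0.01193979, -0.98432853,  0.17593973,  0.384056  ],
       [-0.99990033,  0.01042741, -0.00951802,  0.00520762],
       [ 0.00753427, -0.17603584, -0.98435493,  1.16012346],
       [ 0.        ,  0.        ,  0.        ,  1.        ]])}
wrist {'fx': 289.3129189569852, 'fy': 289.3129189569852, 'cx': 272.73213348050615, 'cy': 207.21579773459368, 'k1': 0.009878357255362466, 'tool_from_camera': array([[ 2.29803945e-06, -9.48294679e-01, -3.17391243e-01,
         8.18758356e-02],
       [ 9.99999824e-01, -1.86300776e-04,  5.63865821e-04,
         7.67232281e-04],
       [-5.93841193e-04, -3.17391189e-01,  9.48294512e-01,
        -1.42568927e-01],
       [ 0.00000000e+00,  0.00000000e+00,  0.00000000e+00,
         1.00000000e+00]])}
```

View pics/scene0.png

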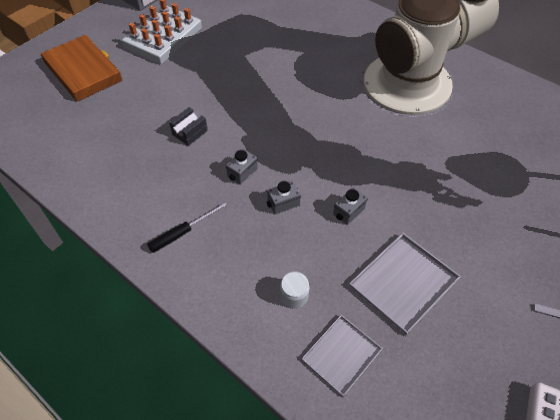

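View pics/top0.png

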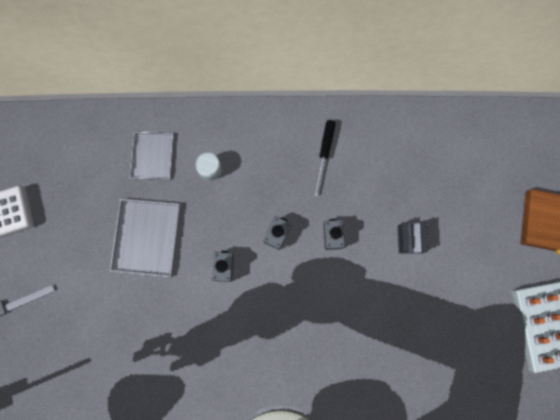

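View pics/wrist0.png

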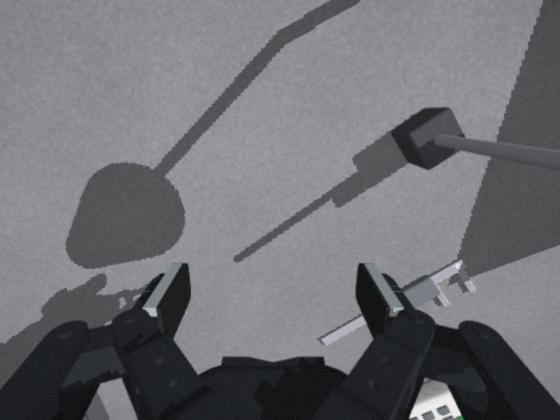

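The scene view shows three boxes, with buttons near (241,156), (285,187) and (352,196). In the top view the buttons are near (278,230), (336,232) and (222,265). The large tray is at top-view (147,237), the tin at (208,165), the driver at (325,157) and the V-block at (411,237). I'll zoom in and measure.

```bash
cat > h.py <<'E'
import numpy as np, cv2
from bench import arm, vision
def ray(c,u,v,T=None):
    K=np.array([[c["fx"],0,c["cx"]],[0,c["fy"],c["cy"]],[0,0,1]])
    x,y=(u-c["cx"])/c["fx"],(v-c["cy"])/c["fy"]
    rd=np.hypot(x,y); r=rd
    for _ in range(20): r=rd/(1+c["k1"]*r*r)
    s=r/rd if rd>0 else 1
    T=c["T"] if T is None else T
    return T[:3,3],T[:3,:3]@np.array([x*s,y*s,1])
def on(c,u,v,z,T=None):
    o,d=ray(c,u,v,T); return o+d*(z-o[2])/d[2]
def tri(r1,r2):
    (o1,d1),(o2,d2)=r1,r2
    t=np.linalg.lstsq(np.stack([d1,-d2],1),o2-o1,rcond=None)[0]
    p,q=o1+d1*t[0],o2+d2*t[1]; return (p+q)/2,np.linalg.norm(p-q)
def wristT(c,s):
    W=np.eye(4);W[:3,:3]=np.array(s["eef_rot"]);W[:3,3]=s["position"]
    return W@c["tool_from_camera"]
def save(n,im,box=None,k=1):
    if box: x0,y0,x1,y1=box; im=im[y0:y1,x0:x1]
    cv2.imwrite(n,cv2.resize(im[:,:,::-1],None,fx=k,fy=k,interpolation=cv2.INTER_NEAREST))
E
python3 - <<'E'
from h import *
t=vision.capture("top"); s=vision.capture("scene")
save("pics/t1.png",t["frame"],(100,180,360,300),3)
save("pics/s1.png",s["frame"],(220,140,480,340),3)
def blobs(c,thr,box):
    g=cv2.cvtColor(c["frame"],cv2.COLOR_RGB2GRAY); m=(g<thr).astype(np.uint8)
    n,l,st,ce=cv2.connectedComponentsWithStats(m)
    for i in range(1,n):
        if st[i,4]>30 and box[0]<ce[i][0]<box[2] and box[1]<ce[i][1]<box[3]: print(st[i],ce[i])
for thr in (22,30,40):
    print(thr); blobs(t,thr,(190,190,360,290)); print('s'); blobs(s,thr,(215,135,380,230))
E
```

```text
22
s
[346 190  13  11  47] [352.46808511 196.36170213]
[336 213   7   7  32] [339.15625 216.25   ]
30
[273 226  10  10  74] [277.52702703 230.40540541]
[331 228  10  10  74] [335.74324324 232.18918919]
[217 261  10  10  73] [221.46575342 265.16438356]
s
[235 151  12  10  91] [240.43956044 155.41758242]
[229 174   7   7  34] [231.88235294 176.88235294]
[278 182  12  11 106] [283.53773585 186.83018868]
[346 190  13  11 111] [351.89189189 195.00900901]
[267 200   6   8  32] [269.28125 203.21875]
[336 213   8   7  40] [339.325 216.15 ]
40
[272 226  12  10  92] [277.5326087 230.4673913]
[331 228  11  10  93] [335.89247312 232.37634409]
[216 261  12  11  95] [221.6        265.43157895]
s
[235 151  12  10  98] [240.58163265 155.32653061]
[226 166  14  17 116] [232.50862069 174.75      ]
[277 182  13  11 111] [283.45945946 186.69369369]
[345 190  14  11 116] [351.86206897 194.97413793]
[267 192   8  19  74] [270.13513514 202.51351351]
[334 205  15  19 157] [340.44585987 214.15923567]
```

View pics/t1.png

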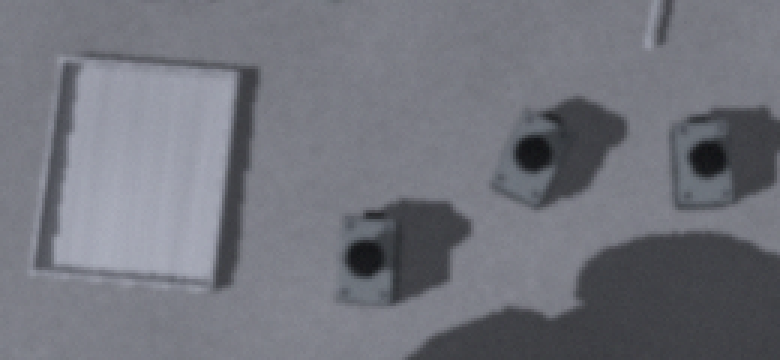

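View pics/s1.png

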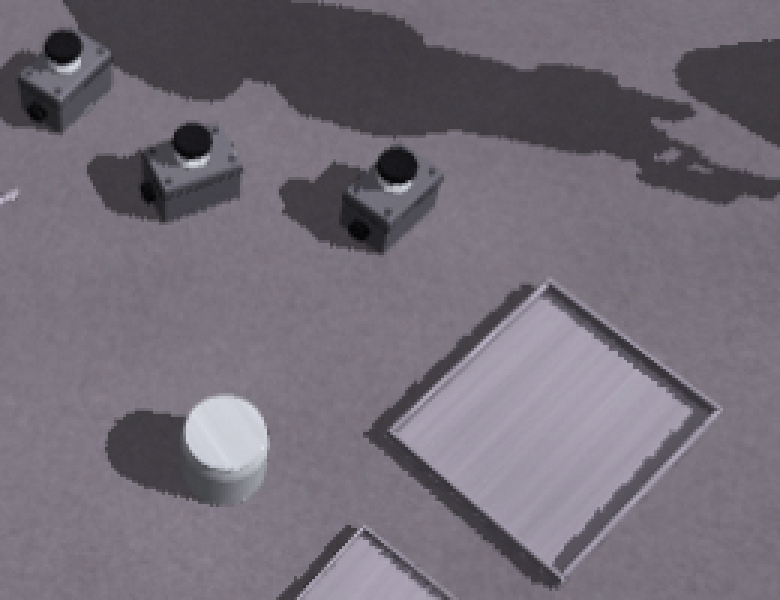

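In the zoomed views the box edges, stubs (dark, on the +x side) and tray rim corners are clear. Next I cast rays for the buttons at z=0.069, the box corners at z=0.046 and the tray rim at z=0.016.

```bash
python3 - <<'E'
from h import *
np.set_printoptions(precision=4,suppress=True)
t=vision.capture("top"); s=vision.capture("scene")
T=dict(P=(221.5,265.3),Q=(277.5,230.4),R=(335.8,232.2)); S=dict(P=(351.9,195.0),Q=(283.5,186.75),R=(240.5,155.4))
for k in T:
    print(k,'tri',*tri(ray(t,*T[k]),ray(s,*S[k])),'top',on(t,*T[k],.069)[:2],'scene',on(s,*S[k],.069)[:2])
C=dict(P=[(344,213),(397,213),(395,305),(337,301)],Q=[(527,108),(574,127),(542,207),(491,187)],R=[(674,124),(726,122),(733,206),(678,208)])
for k in C:
    p=np.array([on(t,100+u/3,180+v/3,.046) for u,v in C[k]])[:,:2]
    e=(p[0]+p[1]-p[2]-p[3])/2; f=(p[0]+p[3]-p[1]-p[2])/2
    print(k,'c',p.mean(0),'L',np.linalg.norm(e),np.degrees(np.arctan2(e[1],e[0])),'W',np.linalg.norm(f),np.degrees(np.arctan2(f[1],f[0])))
q=np.array([on(s,220+u/3,140+v/3,.016) for u,v in [(549,281),(720,408),(562,583),(390,432)]])[:,:2]
print('tray scene',q.tolist(),q.mean(0),[np.linalg.norm(q[i]-q[(i+1)%4]) for i in range(4)],[np.degrees(np.arctan2(*(q[(i+1)%4]-q[i])[::-1])) for i in range(4)])
q=np.array([on(t,100+u/3,180+v/3,.016) for u,v in [(63,57),(250,67),(216,290),(33,272)]])[:,:2]
print('tray top',q.mean(0),[np.linalg.norm(q[i]-q[(i+1)%4]) for i in range(4)],[np.degrees(np.arctan2(*(q[(i+1)%4]-q[i])[::-1])) for i in range(4)])
print('tin',on(t,208,165,.055),'drv tip/end',on(t,318,194,.01),on(t,330,122,.02),'vb',on(t,411,237,.048))
E
```

```text
P tri [0.4556 0.1306 0.0635] 0.0008334989635076657 top [0.4555 0.1296] scene [0.4592 0.1328]
Q tri [0.5356 0.0005 0.0632] 0.0005681696723500581 top [0.5349 0.0003] scene [0.5388 0.0035]
R tri [ 0.5298 -0.1356  0.0628] 0.0006928624152703745 top [ 0.5292 -0.1351] scene [ 0.5334 -0.1315]
P c [0.4555 0.1293] L 0.07010801648936668 -2.482063402057306 W 0.043416752165425454 87.43673255003559
Q c [ 0.5334 -0.0006] L 0.06873094827325701 -23.629509953223177 W 0.04165748439533654 67.5092285430567
R c [ 0.5257 -0.1342] L 0.06692830842387668 1.9410503892531858 W 0.04245313982515567 91.46586512053732
tray scene [[0.4372192311100488, 0.26191305323771574], [0.44966548167278186, 0.406521488199705], [0.6285942567427845, 0.3918670066761081], [0.6127116042981884, 0.24510254413675933]] [0.532  0.3264] [np.float64(0.1451430625804286), np.float64(0.17952788189241534), np.float64(0.14762136062623096), np.float64(0.17629567851606173)] [np.float64(85.08075352837943), np.float64(-4.682142830139922), np.float64(-96.17643560718452), np.float64(174.52830140343175)]
tray top [0.5299 0.3192] [np.float64(0.15620420107180905), np.float64(0.18314104430034567), np.float64(0.14997621965073546), np.float64(0.17744605298243793)] [np.float64(-93.74033895980509), np.float64(172.66771856921022), np.float64(84.1924484417758), np.float64(-5.4028909838448)]
tin [0.6977 0.1661 0.055 ] drv tip/end [ 0.6331 -0.1015  0.01  ] [ 0.8177 -0.1363  0.02  ] vb [ 0.5182 -0.3172  0.048 ]
```

The two views agree. Triangulation gives buttons at P(0.457,0.131), Q(0.536,0.001) and R(0.531,-0.134), with heights of about 0.063. That fits, since the blobs include the head's side. Face sizes come out near 66x44, the tray near 180x150 at (0.531,0.323), yaw about -5°. I'll start with P: go above it with the fingers shut.

apply_moves(
  series=[
    [[0.329, -0.404, -0.11, 0, 0, 0.19, -1], [0.329, -0.404, -0.11, 0, 0, 0.19, -1], [0.329, -0.404, -0.11, 0, 0, 0.19, -1], [0.329, -0.404, -0.11, 0, 0, 0.19, -1], [0.329, -0.404, -0.11, 0, 0, 0.19, -1], [0.329, -0.404, -0.11, 0, 0, 0.19, -1], [0.329, -0.404, -0.11, 0, 0, 0.19, -1], [0.329, -0.404, -0.11, 0, 0, 0.19, -1], [0.329, -0.404, -0.11, 0, 0, 0.19, -1], [0.329, -0.404, -0.11, 0, 0, 0.19, -1], [0.329, -0.404, -0.11, 0, 0, 0.19, -1], [0.329, -0.404, -0.11, 0, 0, 0.19, -1], [0.329, -0.404, -0.11, 0, 0, 0.19, -1], [0.329, -0.404, -0.11, 0, 0, 0.19, -1]],
  ],
)

```text
clock: 1.75
position: [0.4572, 0.1313, 0.1216]
eef_rot: [[-0.999, 0.045, 0.0], [0.045, 0.999, 0.0], [-0.0, 0.0, -1.0]]
contact_force: [0.3, 0.5, 0.6]
width: 0.0003
```

```bash
python3 - <<'E'
from h import *
np.set_printoptions(precision=4,suppress=True)
s=arm.get_state(); c=vision.capture("wrist"); print(s["joints"],s["position"],s["contact_force"])
save("pics/w1.png",c["frame"]); 
T=wristT(c,s); np.save("wT.npy",T)
# where should points project
def proj(p):
    q=np.linalg.inv(T)@np.append(p,1); x,y=q[:2]/q[2]; k=1+c["k1"]*(x*x+y*y); return c["fx"]*x*k+c["cx"],c["fy"]*y*k+c["cy"]
for n,p in dict(P=(.457,.131,.069),Q=(.536,.0015,.069),tcp=s["position"]).items(): print(n,proj(p))
E
```

```text
[ 16.0202  -5.9798 -12.9307  83.0365   0.0085  18.6128] [0.4572 0.1313 0.1216] [0.2739 0.4657 0.6074]
P (np.float64(271.01352275102334), np.float64(228.28515162321088))
Q (np.float64(117.45216431224102), np.float64(324.27634487411905))
tcp (np.float64(271.14422803544966), np.float64(265.110105977182))
```

View pics/w1.png

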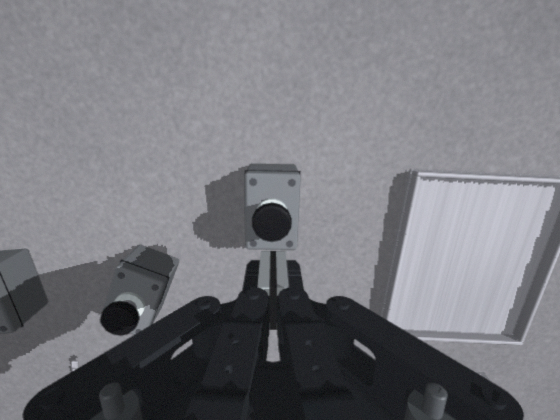

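The wrist view shows box P's button at (272,221), box Q's at (120,316) and the tray on the right. I'll refine the top's position from this view.

```bash
python3 - <<'E'
from h import *
np.set_printoptions(precision=4,suppress=True)
c=vision.capture("wrist"); T=np.load("wT.npy")
g=cv2.cvtColor(c["frame"],cv2.COLOR_RGB2GRAY)
save("pics/w1b.png",c["frame"],(230,150,320,270),6)
for thr in (25,35,45):
    n,l,st,ce=cv2.connectedComponentsWithStats((g<thr).astype(np.uint8))
    for i in range(1,n):
        if 300<st[i,4]<3000: print(thr,st[i],ce[i])
for p in [(272,221),(272,222),(120,316.5)]: print(p,on(c,*p,.069,T))
cor=[(246,171),(300,171),(299,250),(246,248)]
print([on(c,*p,.046,T) for p in cor])
E
```

```text
25 [101 302  37  31 768] [118.6979 316.0143]
25 [251 372  42  47 453] [269.181  398.7108]
25 [289 379  61  25 448] [321.0402 392.25  ]
35 [252 204  38  36 783] [269.5632 224.175 ]
35 [240 261  19  39 349] [250.3553 278.5072]
35 [101 302  37  32 937] [119.0651 317.3052]
45 [ 252  204   38   37 1094] [270.309  222.1426]
45 [101 301  38  34 972] [119.0977 317.4362]
(272, 221) [0.4513 0.132  0.069 ]
(272, 222) [0.4521 0.1319 0.069 ]
(120, 316.5) [0.5285 0.0052 0.069 ]
[array([0.4185, 0.1136, 0.046 ]), array([0.4204, 0.1548, 0.046 ]), array([0.4873, 0.1529, 0.046 ]), array([0.4834, 0.1088, 0.046 ])]
```

View pics/w1b.png

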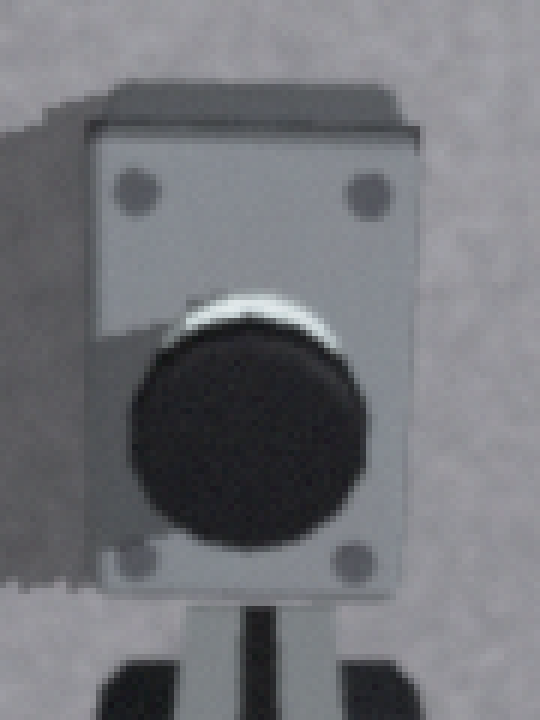

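Wrist gives (0.452,0.132), top and scene give (0.4555,0.130) and (0.459,0.133), so I'll aim at x≈0.455. Pressing down slowly.

apply_moves(
  series=[
    [[-0.002, 0, -0.03, 0, 0, 0, -1], [-0.002, 0, -0.045, 0, 0, 0, -1], [-0.002, 0, -0.051, 0, 0, 0, -1], [-0.002, 0, -0.054, 0, 0, 0, -1], [-0.002, 0, -0.057, 0, 0, 0, -1], [-0.002, 0, -0.059, 0, 0, 0, -1], [-0.002, 0, -0.061, 0, 0, 0, -1], [-0.002, 0, -0.061, 0, 0, 0, -1]],
  ],
)

```text
clock: 2.65
position: [0.4558, 0.1308, 0.0604]
eef_rot: [[-0.999, 0.046, 0.001], [0.046, 0.999, 0.0], [-0.001, 0.0, -1.0]]
contact_force: [-0.1, -0.3, 0.1]
width: -0.0004
```

apply_moves(
  series=[
    [[0, 0, -0.001, 0, 0, 0, -1], [0, 0, -0.002, 0, 0, 0, -1], [0, 0, -0.002, 0, 0, 0, -1]],
  ],
)

```text
clock: 2.95
position: [0.456, 0.1309, 0.0599]
eef_rot: [[-0.999, 0.046, 0.002], [0.046, 0.999, 0.0], [-0.002, 0.001, -1.0]]
contact_force: [-5.0, -0.5, 13.2]
width: -0.0001
```

```bash
python3 - <<'E'
from h import *
print(arm.get_state()["contact_force"],arm.get_state()["position"])
c=vision.capture("scene"); save("pics/s2.png",c["frame"],(300,100,440,240),5)
print(arm.get_state()["contact_force"])
E
```

```text
[-4.97292481 -0.53571446 13.1635803 ] [0.45596403 0.13085645 0.05992028]
[-5.35083973 -0.88683777 13.90922353]
```

View pics/s2.png

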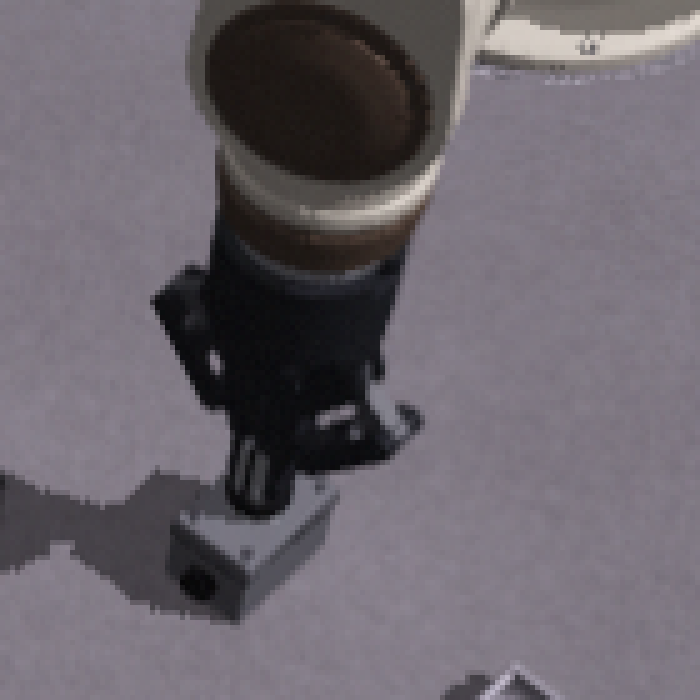

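The button on P is fully down: 13 N against the hard stop at TCP z=0.060, as predicted. I'll lift off and look.

apply_moves(
  series=[
    [[0, 0, 0.03, 0, 0, 0, -1], [0, 0, 0.063, 0, 0, 0, -1], [0, 0, 0.063, 0, 0, 0, -1]],
  ],
)

```text
clock: 3.3
position: [0.4575, 0.1312, 0.1255]
eef_rot: [[-0.999, 0.046, 0.006], [0.046, 0.999, 0.001], [-0.006, 0.002, -1.0]]
contact_force: [-0.1, 1.5, 0.3]
width: 0.0001
```

```bash
python3 - <<'E'
from h import *
print(arm.get_state()["contact_force"],arm.get_state()["position"])
c=vision.capture("wrist"); save("pics/w2.png",c["frame"],(230,150,320,270),5)
E
```

```text
[-0.09750967  1.46689498  0.32604309] [0.45745927 0.13117585 0.1255373 ]
```

View pics/w2.png

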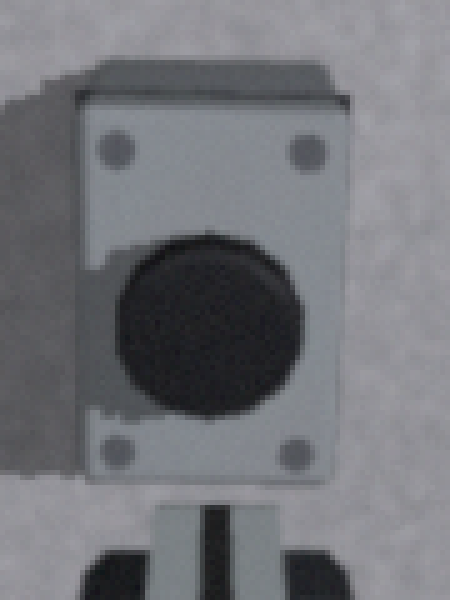

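White collar gone and the head now sits against the top, so P stays down (sound). Next Q: travel and press in one call.

apply_moves(
  series=[
    [[0.079, -0.129, 0, 0, 0, -0.36, -1], [0.079, -0.129, 0, 0, 0, -0.36, -1], [0.079, -0.129, 0, 0, 0, -0.36, -1], [0.079, -0.129, 0, 0, 0, -0.36, -1], [0.079, -0.129, 0, 0, 0, -0.36, -1], [0.079, -0.129, -0.02, 0, 0, -0.36, -1], [0.079, -0.129, -0.042, 0, 0, -0.36, -1], [0.079, -0.129, -0.05, 0, 0, -0.36, -1], [0.079, -0.129, -0.055, 0, 0, -0.36, -1], [0.079, -0.129, -0.059, 0, 0, -0.36, -1], [0.079, -0.129, -0.061, 0, 0, -0.36, -1], [0.079, -0.129, -0.063, 0, 0, -0.36, -1], [0.079, -0.129, -0.063, 0, 0, -0.36, -1]],
  ],
)

```text
clock: 4.65
position: [0.5349, 0.0021, 0.06]
eef_rot: [[-0.919, 0.395, 0.002], [0.395, 0.919, 0.001], [-0.001, 0.001, -1.0]]
contact_force: [-4.4, 2.6, 11.4]
width: 0.0004
```

Q is fully down (11 N at z=0.060). Lift and look.

apply_moves(
  series=[
    [[0, 0, 0.03, 0, 0, 0, -1], [0, 0, 0.063, 0, 0, 0, -1], [0, 0, 0.063, 0, 0, 0, -1]],
  ],
)

```text
clock: 4.95
position: [0.5368, 0.0017, 0.1263]
eef_rot: [[-0.919, 0.395, 0.008], [0.395, 0.919, -0.0], [-0.007, 0.003, -1.0]]
contact_force: [-0.7, 0.2, -0.3]
width: -0.0002
```

```bash
python3 - <<'E'
from h import *
print(arm.get_state()["contact_force"],arm.get_state()["position"])
c=vision.capture("wrist"); save("pics/w3.png",c["frame"],(0,120,560,420),1.4)
E
```

```text
[-0.69653153  0.20782887 -0.2948927 ] [0.53683087 0.00170672 0.12630275]
```

View pics/w3.png

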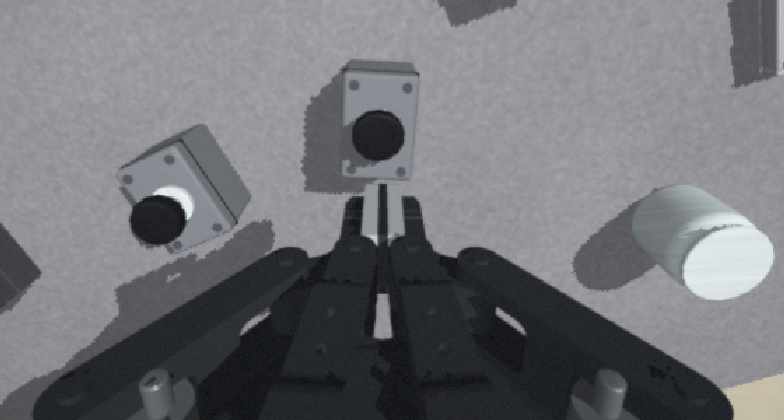

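Q at (378,135) shows no collar, so it stays down (sound), while the untested R at (160,215) still shows its white collar. Now R.

apply_moves(
  series=[
    [[-0.005, -0.135, 0, 0, 0, 0.43, -1], [-0.005, -0.135, 0, 0, 0, 0.43, -1], [-0.005, -0.135, 0, 0, 0, 0.43, -1], [-0.005, -0.135, 0, 0, 0, 0.43, -1], [-0.005, -0.135, 0, 0, 0, 0.43, -1], [-0.005, -0.135, -0.02, 0, 0, 0.43, -1], [-0.005, -0.135, -0.042, 0, 0, 0.43, -1], [-0.005, -0.135, -0.05, 0, 0, 0.43, -1], [-0.005, -0.135, -0.055, 0, 0, 0.43, -1], [-0.005, -0.135, -0.059, 0, 0, 0.43, -1], [-0.005, -0.135, -0.061, 0, 0, 0.43, -1], [-0.005, -0.135, -0.063, 0, 0, 0.43, -1], [-0.005, -0.135, -0.063, 0, 0, 0.43, -1]],
  ],
)

```text
clock: 6.3
position: [0.53, -0.133, 0.0599]
eef_rot: [[-1.0, -0.024, 0.002], [-0.024, 1.0, 0.0], [-0.002, 0.0, -1.0]]
contact_force: [-3.5, 3.1, 8.6]
width: 0.0003
```

apply_moves(
  series=[
    [[0, 0, 0.03, 0, 0, 0, -1], [0, 0, 0.063, 0, 0, 0, -1], [0, 0, 0.09, 0, 0, 0, -1], [0, 0, 0.09, 0, 0, 0, -1], [0, 0, 0.09, 0, 0, 0, -1]],
  ],
)

```text
clock: 6.8
position: [0.53, -0.1334, 0.1489]
eef_rot: [[-1.0, -0.024, 0.002], [-0.024, 1.0, -0.001], [-0.002, -0.001, -1.0]]
contact_force: [0.2, -0.5, -0.5]
width: -0.0001
```

```bash
python3 - <<'E'
from h import *
np.set_printoptions(precision=4,suppress=True)
s=arm.get_state();print(s["contact_force"],s["position"],s["joints"])
c=vision.capture("wrist"); save("pics/w4.png",c["frame"],(150,110,400,280),3)
np.save("wT.npy",wristT(c,s))
E
```

```text
[ 0.2463 -0.5139 -0.532 ] [ 0.53   -0.1334  0.1489] [-14.1278   3.51    -0.5945  85.7895  -0.0083 -15.5005]
```

View pics/w4.png

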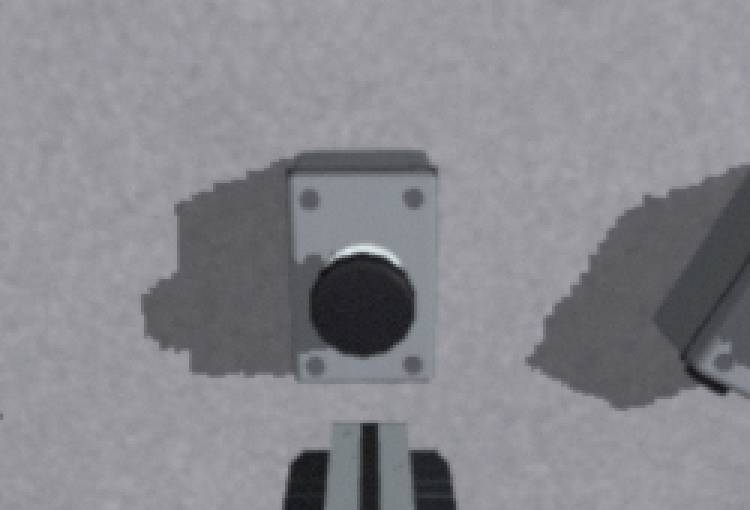

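R's collar is visible again around (366,255) in the crop: it sprang back after a full press (8.6 N at z=0.060), so R is the failed box. I'll measure its pose for the grasp.

```bash
python3 - <<'E'
from h import *
np.set_printoptions(precision=4,suppress=True)
c=vision.capture("wrist"); T=np.load("wT.npy")
p=np.array([on(c,150+u/3,110+v/3,.046,T) for u,v in [(289,172),(437,174),(435,382),(297,382)]])[:,:2]
print(p,p.mean(0)); e=(p[2]+p[3]-p[0]-p[1])/2; f=(p[1]+p[2]-p[0]-p[3])/2
print(np.linalg.norm(e),np.degrees(np.arctan2(e[1],e[0])),np.linalg.norm(f),np.degrees(np.arctan2(f[1],f[0])))
print(on(c,150+362/3,110+305/3,.069,T))
E
```

```text
[[ 0.4953 -0.156 ]
 [ 0.4948 -0.1138]
 [ 0.5597 -0.1112]
 [ 0.5607 -0.1538]] [ 0.5276 -0.1337]
0.06515262185076802 2.0714240689187164 0.04241582736048947 90.9861683841852
[ 0.5268 -0.1343  0.069 ]
```

The measured face is 65x42 mm at (0.528,-0.134), yaw about 1.6°, already aligned with the tool. Open and descend.

apply_moves(
  series=[
    [[0, -0.001, 0, 0, 0, 0, 1], [0, -0.001, 0, 0, 0, 0, 1], [0, -0.001, 0, 0, 0, 0, 1], [0, -0.001, 0, 0, 0, 0, 1], [0, -0.001, 0, 0, 0, 0, 1], [0, -0.001, 0, 0, 0, 0, 1], [0, -0.001, 0, 0, 0, 0, 1]],
  ],
)

```text
clock: 7.6
position: [0.5295, -0.1342, 0.1483]
eef_rot: [[-1.0, -0.024, 0.0], [-0.024, 1.0, -0.0], [-0.0, -0.0, -1.0]]
contact_force: [0.7, -0.7, -0.8]
width: 0.0854
```

apply_moves(
  series=[
    [[0, 0, -0.04, 0, 0, 0, 1], [0, 0, -0.065, 0, 0, 0, 1], [0, 0, -0.09, 0, 0, 0, 1], [0, 0, -0.11, 0, 0, 0, 1], [0, 0, -0.125, 0, 0, 0, 1], [0, 0, -0.135, 0, 0, 0, 1], [0, 0, -0.135, 0, 0, 0, 1]],
  ],
)

```text
clock: 8.3
position: [0.5289, -0.1341, 0.0122]
eef_rot: [[-1.0, -0.024, -0.002], [-0.024, 1.0, 0.0], [0.002, 0.0, -1.0]]
contact_force: [0.6, 0.0, 0.7]
width: 0.0855
```

apply_moves(
  series=[
    [[0, 0, 0, 0, 0, 0, -1], [0, 0, 0, 0, 0, 0, -1], [0, 0, 0, 0, 0, 0, -1], [0, 0, 0, 0, 0, 0, -1], [0, 0, 0, 0, 0, 0, -1], [0, 0, 0, 0, 0, 0, -1], [0, 0, 0, 0, 0, 0, -1]],
  ],
)

```text
clock: 9.0
position: [0.5303, -0.1344, 0.0145]
eef_rot: [[-1.0, -0.024, 0.002], [-0.024, 1.0, -0.001], [-0.002, -0.001, -1.0]]
contact_force: [-0.2, -0.5, 5.7]
width: 0.043
```

apply_moves(
  series=[
    [[0, 0, 0.01, 0, 0, 0, -1], [0, 0, 0.03, 0, 0, 0, -1], [0, 0, 0.06, 0, 0, 0, -1], [0, 0, 0.1, 0, 0, 0, -1], [0, 0, 0.12, 0, 0, 0, -1], [0, 0, 0.12, 0, 0, 0, -1], [0, 0, 0.12, 0, 0, 0, -1]],
  ],
)

```text
clock: 9.7
position: [0.5293, -0.1341, 0.1328]
eef_rot: [[-1.0, -0.024, -0.0], [-0.024, 1.0, 0.0], [0.0, 0.0, -1.0]]
contact_force: [-0.1, -0.1, -2.6]
width: 0.0432
```

```bash
python3 - <<'E'
from h import *
np.set_printoptions(precision=4,suppress=True)
s=arm.get_state();print(s["contact_force"],s["position"],s["width"])
c=vision.capture("wrist"); save("pics/w5.png",c["frame"])
c=vision.capture("scene"); save("pics/s5.png",c["frame"])
E
```

```text
[-0.0859 -0.0706 -2.6214] [ 0.5293 -0.1341  0.1328] 0.04322439571791929
```

View pics/w5.png

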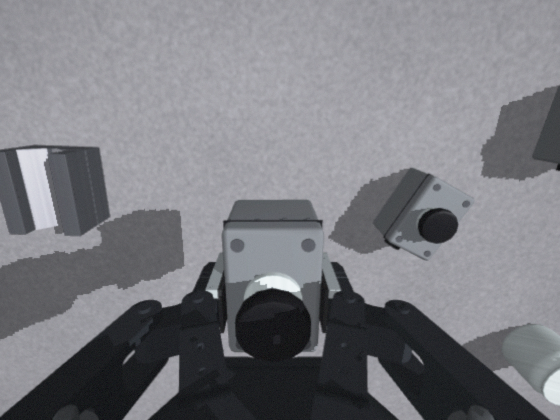

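View pics/s5.png

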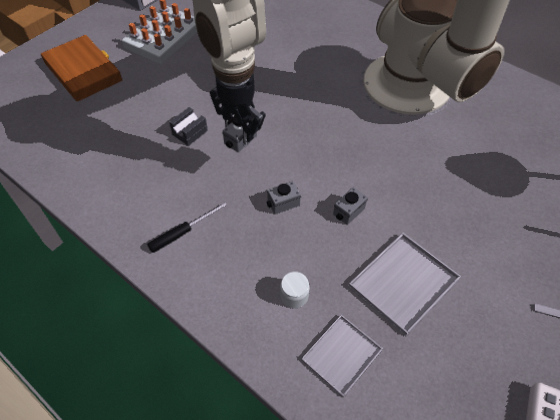

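The box is held upright (width 43 mm, about 2.5 N weight). Both other boxes are in place with their buttons down. Carry it over the tray at this height, turning -0.12 rad to match the tray.

apply_moves(
  series=[
    [[0, 0.03, 0.01, 0, 0, -0.02, -1], [0, 0.07, 0.01, 0, 0, -0.04, -1], [0, 0.11, 0.01, 0, 0, -0.06, -1], [0, 0.15, 0.01, 0, 0, -0.08, -1], [0, 0.19, 0.01, 0, 0, -0.1, -1], [0, 0.23, 0.01, 0, 0, -0.12, -1], [0, 0.27, 0.01, 0, 0, -0.12, -1], [0, 0.31, 0.01, 0, 0, -0.12, -1], [0, 0.35, 0.01, 0, 0, -0.12, -1], [0, 0.39, 0.01, 0, 0, -0.12, -1], [0, 0.425, 0.01, 0, 0, -0.12, -1], [0, 0.445, 0.01, 0, 0, -0.12, -1], [0, 0.456, 0, 0, 0, -0.12, -1], [0, 0.456, -0.02, 0, 0, -0.12, -1], [0, 0.456, -0.04, 0, 0, -0.12, -1], [0, 0.456, -0.05, 0, 0, -0.12, -1], [0, 0.456, -0.05, 0, 0, -0.12, -1]],
  ],
)

```text
clock: 11.5
position: [0.5286, 0.3203, 0.0809]
eef_rot: [[-0.995, 0.097, -0.003], [0.097, 0.995, -0.002], [0.003, -0.002, -1.0]]
contact_force: [0.1, -0.2, -2.9]
width: 0.0431
```

```bash
python3 - <<'E'
from h import *
np.set_printoptions(precision=4,suppress=True)
s=arm.get_state();print(s["contact_force"],s["position"],s["width"])
c=vision.capture("wrist"); save("pics/w6.png",c["frame"]); np.save("wT.npy",wristT(c,s))
c=vision.capture("scene"); save("pics/s6.png",c["frame"])
E
```

```text
[ 0.0698 -0.2131 -2.8572] [0.5286 0.3203 0.0809] 0.043148030426562456
```

View pics/w6.png

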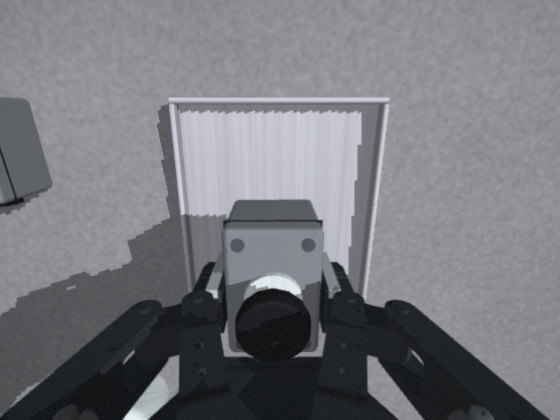

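View pics/s6.png

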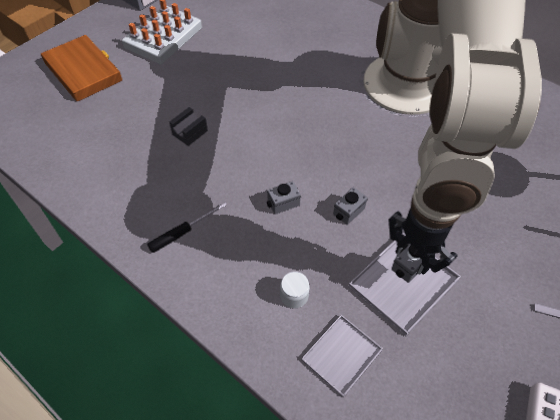

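The wrist view shows the tray's near rim from (171,100) to (388,100), with the box between its side walls. I'll check the centring in numbers.

```bash
python3 - <<'E'
from h import *
np.set_printoptions(precision=4,suppress=True)
c=vision.capture("wrist"); T=np.load("wT.npy")
p=np.array([on(c,*q,.016,T) for q in [(171,99.5),(388,98.5)]]);e=p[1]-p[0]
d=np.array([e[1],-e[0],0])/np.linalg.norm(e)
print(p,np.linalg.norm(e),np.degrees(np.arctan2(-e[0],e[1])),'centre',p.mean(0)+d*.09)
E
```

```text
[[0.4338 0.2616 0.016 ]
 [0.4473 0.4066 0.016 ]] 0.14566690275403354 -5.30871660587282 centre [0.5302 0.3258 0.016 ]
```

Centre is (0.530,0.325) by wrist, so I'll shift 3 mm in y and lower slowly to just above the floor.

apply_moves(
  series=[
    [[0.001, 0.003, -0.01, 0, 0, 0, -1], [0.001, 0.003, -0.025, 0, 0, 0, -1], [0.001, 0.003, -0.04, 0, 0, 0, -1], [0.001, 0.003, -0.05, 0, 0, 0, -1], [0.001, 0.003, -0.056, 0, 0, 0, -1], [0.001, 0.003, -0.06, 0, 0, 0, -1], [0.001, 0.003, -0.062, 0, 0, 0, -1], [0.001, 0.003, -0.063, 0, 0, 0, -1], [0.001, 0.003, -0.063, 0, 0, 0, -1]],
  ],
)

```text
clock: 12.55
position: [0.5307, 0.3249, 0.0206]
eef_rot: [[-0.995, 0.096, 0.001], [0.096, 0.995, 0.0], [-0.001, 0.0, -1.0]]
contact_force: [-0.2, -0.1, -2.9]
width: 0.0435
```

apply_moves(
  series=[
    [[0, 0, -0.001, 0, 0, 0, -1], [0, 0, -0.002, 0, 0, 0, -1], [0, 0, -0.002, 0, 0, 0, -1]],
  ],
)

```text
clock: 12.85
position: [0.5307, 0.3249, 0.0185]
eef_rot: [[-0.995, 0.096, 0.0], [0.096, 0.995, 0.0], [-0.0, 0.0, -1.0]]
contact_force: [-0.1, 0.7, -1.3]
width: 0.043
```

apply_moves(
  series=[
    [[0, 0, -0.001, 0, 0, 0, -1], [0, 0, -0.001, 0, 0, 0, -1]],
  ],
)

```text
clock: 13.05
position: [0.5306, 0.3249, 0.0185]
eef_rot: [[-0.995, 0.096, 0.001], [0.096, 0.995, 0.0], [-0.001, 0.001, -1.0]]
contact_force: [-2.6, -0.2, 6.5]
width: 0.0429
```

Seated: z stopped at 0.0185 as predicted, with 6.5 N upward. Release, then rise.

apply_moves(
  series=[
    [[0, 0, 0.001, 0, 0, 0, 0.3], [0, 0, 0.001, 0, 0, 0, 0.6], [0, 0, 0.001, 0, 0, 0, 0.9], [0, 0, 0.001, 0, 0, 0, 0.9], [0, 0, 0.001, 0, 0, 0, 0.9], [0, 0, 0.001, 0, 0, 0, 0.9], [0, 0, 0.001, 0, 0, 0, 0.9]],
  ],
)

```text
clock: 13.75
position: [0.5305, 0.3248, 0.0182]
eef_rot: [[-0.995, 0.096, -0.0], [0.096, 0.995, -0.0], [0.0, -0.0, -1.0]]
contact_force: [-0.2, 0.7, 1.1]
width: 0.0807
```

```bash
python3 - <<'E'
from h import *
np.set_printoptions(precision=4,suppress=True)
s=arm.get_state();print(s["contact_force"],s["position"],s["width"])
c=vision.capture("wrist"); save("pics/w7.png",c["frame"])
E
```

```text
[-0.2047  0.7216  1.0905] [0.5305 0.3248 0.0182] 0.080738375940705
```

View pics/w7.png

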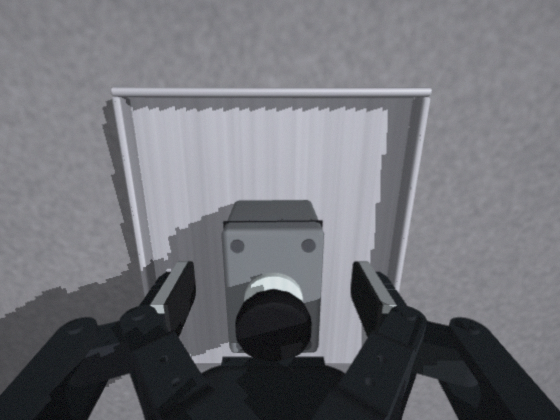

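The fingers are clear on both sides and the box is standing in the tray. Rise and retreat so the cameras can see.

apply_moves(
  series=[
    [[0, 0, 0.02, 0, 0, 0, 0.9], [0, 0, 0.05, 0, 0, 0, 0.9], [0, 0, 0.1, 0, 0, 0, 0.9], [0, 0, 0.15, 0, 0, 0, 0.9], [-0.05, 0.03, 0.2, 0, 0, 0, 0.9], [-0.1, 0.06, 0.22, 0, 0, 0, 0.9], [-0.15, 0.09, 0.22, 0, 0, 0, 0.9], [-0.2, 0.12, 0.22, 0, 0, 0, 0.9], [-0.25, 0.15, 0.22, 0, 0, 0, 0.9], [-0.3, 0.18, 0.22, 0, 0, 0, 0.9], [-0.3, 0.18, 0.22, 0, 0, 0, 0.9], [-0.3, 0.18, 0.22, 0, 0, 0, 0.9]],
  ],
)

```text
clock: 15.0
position: [0.227, 0.5064, 0.2385]
eef_rot: [[-0.996, 0.092, -0.001], [0.092, 0.996, 0.001], [0.001, 0.001, -1.0]]
contact_force: [1.4, -0.8, -0.1]
width: 0.081
```

```bash
python3 - <<'E'
from h import *
np.set_printoptions(precision=4,suppress=True)
s=arm.get_state();print(s["clock"],s["contact_force"],s["position"],s["width"])
t=vision.capture("top"); save("pics/t8.png",t["frame"],(100,110,440,300),2.3)
c=vision.capture("scene"); save("pics/s8.png",c["frame"],(220,140,480,340),3)
g=cv2.cvtColor(t["frame"],cv2.COLOR_RGB2GRAY)
n,l,st,ce=cv2.connectedComponentsWithStats((g<35).astype(np.uint8))
for i in range(1,n):
    if 40<st[i,4]<130 and 110<ce[i][0]<360 and 180<ce[i][1]<300: print(st[i],ce[i],[on(t,*ce[i],z)[:2] for z in (.06,.073)])
print('tin',on(t,208,165,.055))
E
```

```text
15.0 [ 1.3884 -0.7689 -0.0614] [0.227  0.5064 0.2385] 0.08103409787291471
[273 227  10  10  81] [277.5432 231.1728] [array([0.5343, 0.0002]), array([0.5326, 0.0002])]
[134 229  10  10  77] [138.2857 233.4156] [array([0.5323, 0.3273]), array([0.5305, 0.3235])]
[217 261  11  11  93] [221.9677 265.8925] [array([0.4547, 0.1295]), array([0.4539, 0.1281])]
tin [0.6977 0.1661 0.055 ]
```

View pics/t8.png

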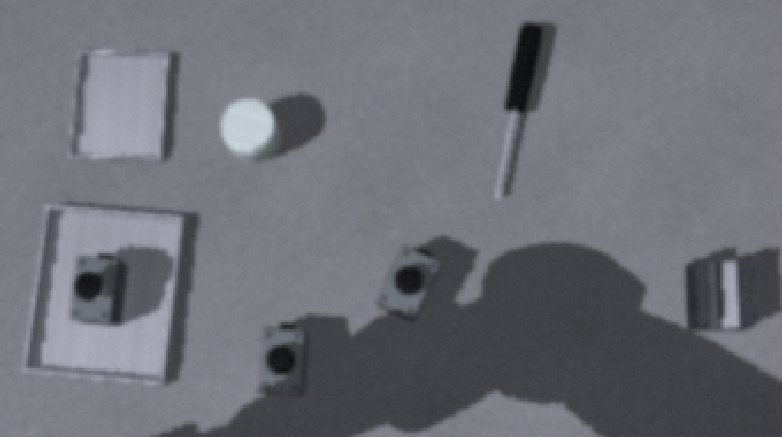

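View pics/s8.png

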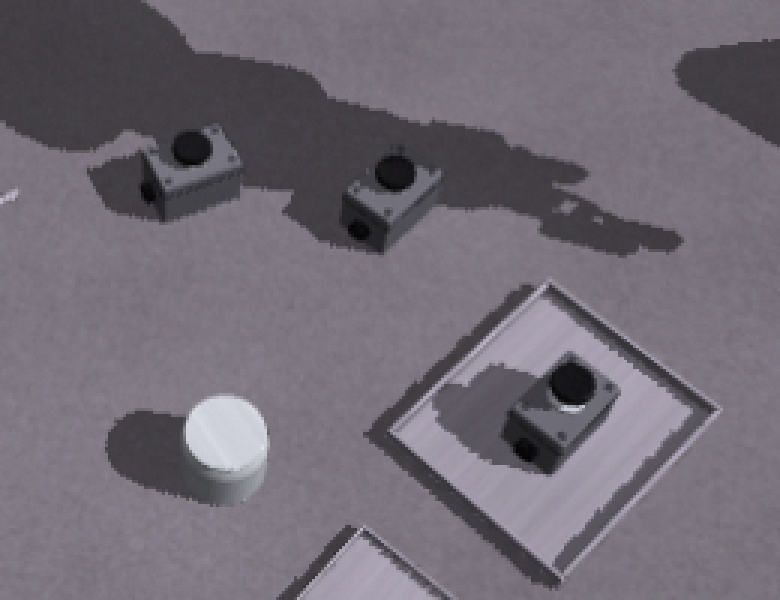

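Both sound boxes are where they stood. Their buttons sit about 2.7 px lower in the scene view (≈9 mm) and no collar is visible. The failed box stands upright in the middle of the large tray, collar visible, and the tin, driver and V-block haven't moved. Handing in.

```bash
python3 -c "
from bench import arm
print(arm.hand_in()); print(arm.get_state()['clock'])"
```

```text
the job is handed in; nothing more can be done
None
the job is handed in; nothing more can be done
```

I tested all three boxes, put the one that failed in the large steel tray, and handed the job in at about 15 s on the robot's clock. The hand-in gives no verdict.

- **Tests:** I pressed each button to its hard stop, which took 9–13 N at a fingertip height of 60 mm. The boxes at about (0.455, 0.131) and (0.534, 0.002) stayed down. The one at (0.529, -0.134) sprang back.
- **Placing:** I lowered the failed box until it rested on the tray floor, then released it. It stands upright about 3 mm or less from the tray's measured centre.
- **Last pictures:** Both sound boxes are latched where they stood. The tin, screwdriver and V-block show no visible change, and the arm is clear of everything.
- **Disagreement:** The camera views differed by 4–8 mm on some points (the buttons and the tray centre). I aimed between them, and the contact heights came out as predicted.

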